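Shut the dosing pump's valve and draw its piston for a leak check

ROBOT

A 7-joint arm with a two-finger parallel gripper is mounted at the origin on a cart in front of the work surface, level with it; the furniture and walls round the work are solid. World frame = base frame: x ahead of the robot, y to its left, z up, the work surface at z = 0. Lengths are in m, angles in rad, forces in N, time in s.
With the tool pointing down it reaches from about 0.4 to 0.925 m from the base axis. Payload 4.1 kg.
Tool frame: the origin (TCP) lies midway between the tips of the shut fingers; the grasp point (between the pads) lies 19 mm behind it (manip.grip_depth is the distance from the TCP to the grasp point, in m); z points along the fingers, x is the direction in which the jaws open and shut, and the axes are right-handed (so a half turn about z gives the same grasp; the last joint's range is limited). The gripper opens to 85 mm and grips with 20 to 120 N. Pads are 22 mm wide; open, the fingers measure 114 mm over their backs; the gripper's body (76 mm by 85 mm) begins 54 mm behind the grasp point. The pads swing forward as they close: fully open they stand 13 mm farther back than shut.
Start: joints at [1.243, 0.398, 0.045, 1.537, -0.019, 1.207, -0.051], TCP at [0.147, -0.633, 0.231] pointing down, gripper open.
Joint ranges: [-2.82, 2.82], [-0.49, 2.23], [-1.37, 1.46], [0, 2.46], [-1.36, 4.5], [0.23, 2], [-2.94, 2.94]. Speed limits (rad/s): [2.57, 2.57, 3.14, 3.14, 3.14, 3.14, 3.14].

INTERFACE

Orientations are given as a unit quaternion [w, x, y, z].
In Python, from cell import manip, read_camera, get_calibration, order, models gives the robot as it stands. The module is installed in compiled form; this text tells all that it offers.
- The arm moves only by the tool carry_out, never from a script. Its arguments are lists of equal length, an entry for each row: "xyz": the shift along the world's x, y, z in mm, a list of three; "turn": the turn about the world's z in degrees; "claw": the opening, from -1 (shut) to 1 (fully open). In form: {"xyz": [[tx, ty, tz], ...], "turn": [turn, ...], "claw": [claw, ...]}. A call has 1 to 8 rows; each row is the pose to reach, as a shift and turn from the pose measured when the call began; what a row does not reach only later rows make up. A row lasts 1/10 s, in which the tool goes at most 50 mm and 8.59 degrees, less where a joint would pass 70% of its speed; a pose out of reach is approached as far as the arm can. A call with a gripper value outside its range is refused whole. The fingers move at their own pace and stop on an object; "squeeze" is the grip in N (left out, the last holds). Time passes only in rows, so rows that repeat a pose let the fingers close. It gives the time, the measured TCP pose, the force and the opening at its end, in the units of the state.
- manip.read_state(): the state, without advancing time (a new reading comes with each control period).
- read_camera(name): name is "side" or "top" or "wrist"; returns the picture (480x640x3 uint8, red, green, blue); there is no depth.
- get_calibration(name): a dict with "fx", "fy", "cx", "cy" (pixels), "world_from_camera" (4x4, takes a point from camera to world coordinates); the wrist camera has in their place "hand_eye" (4x4, takes a point from camera to tool coordinates, whose origin is the TCP and whose axes are the tool frame's). Camera axes: x right, y down, z forward; pixel columns grow to the right and rows downward; lengths in m; the calibration is good to about 2 mm. A picture is of the moment at which its call begins: read the wrist's pose just before it. get_calibration takes no time and is no camera call.
- order.close_job(): hands the job in, once; it reports no verdict.
Trained networks look in the newest picture that a camera, given by its name, has taken for a name from the list of things; names that differ only in an ending like _2 or _b are one class to them, and where a whole thing is asked for, a point or a joint stands for the part that bears it (a point fixed in the world has none). Each returns a list of dicts, best first, with "confidence" (0 to 1); they miss things now and then, are a little off and sometimes report something else, mostly with a low value. They report only what shows in the picture. A call takes as long as a camera call. They do not tell look-alikes from the thing itself.
- models.silhouettes(name, camera): "mask" (480x640 bool, what is visible of it) and "bbox" ([left, top, width, height] in pixels, round what is visible of it).
- models.place_of(name, camera): "xy" ([column, row] in pixels: a listed point, or the origin of a listed thing).
The state is a dict: "time_s": time; "joints": joint angles; "qvel": joint speeds; "effort": joint torques, N m; "position": TCP position; "ee_rot": TCP orientation; "ft_force": force on the tool from outside, world axes, zero at the start; "moment": the same for the moment, N m; "gripper_width": finger opening in m.
Only numpy, scipy, OpenCV 4.12 (cv2) and the standard library are available. Lean on these libraries where they do the work, as an engineer would, in place of code of your own. Each camera call takes 0.05 s, during which the arm holds its last target.

TASK

Set up the dry leak check of the bench dosing pump: turn the bar knob of its valve until the pointer stands on the dial's long zero mark, so that the valve is shut, and only then take the T-handle and draw the piston rod straight up by 50 mm, until the groove round the rod comes out of the gland nut. Pull in line with the bore so that the rod does not jam or get forced sideways in the gland, keep the valve at zero, and leave the bottles and jars round about standing where they are. Finish holding the rod there: the program ends with the handle still in the grip and the piston hanging still at that height.

Things in the scene. Friction and masses are not known exactly. Their poses are not given: they have to be found in the camera images.
- pump: Bench dosing pump, screwed down: aluminium base plate 120 x 270 mm, 16 mm high, long along its own y. On it a clear tie-rod cylinder (at y = +70 mm; square steel head 64 x 64 mm, top 147 mm up, corner nuts to 157 mm) and, 140 mm from it, a steel valve with dial and knob (at y = -70 mm). Origin: centre of the plate's underside, on the worktop; x points away from the robot at yaw 0.
- valve_knob (a joint): Angle of the valve knob, rad: 0 when its pointed end with the light line stands on the long zero mark of the dial (valve shut); positive = counterclockwise seen from above. Range -1.2 to 1.7; starts between 0.6 and 1.4. Friction about 0.06 N m; stays where it is left. Dial ticks are 15 degrees apart.
- knob_grip (a point): Point on the knob's vertical axis, 91 mm above the worktop, where to pinch it: an upright black bar 44 mm long (19 mm on the pointer side of the axis, 25 mm on the other), 12 mm thick, its top 103 mm up. Below it a low skirt 34 mm across and the black dial plate, 72 mm across, top 67 mm up. Axes turn with the knob: bar along x, pointer towards -x, thickness along y.
- dial_zero (a point): The long zero mark on the dial plate, 30 mm from the knob's axis, on the robot's side (-x of the pump); the other ticks are short.
- rod_handle (a point): Centre of the T-handle on the loose piston rod (0.2 to 0.4 kg, free to turn in its bore): dark steel bar 62 mm long along y, 14 mm thick along x, 16 mm high; z up along the rod. With the piston down it is 36 mm above the gland nut's top, its underside 28 mm above it. The rod slides 75 mm up to a stop; let go, it drops back.
- gland_top (a point): Centre of the top of the round steel gland nut (33 mm across) on the cylinder's head, on the bore axis, 159 mm above the worktop. Bore 16 mm wide, 28 mm deep, for the 14 mm steel rod; a 41 mm piston runs below in the 44 mm tube. A 5 mm wide groove round the rod, hidden at first, has its lower edge level with this face when the rod is drawn 50 mm.
- amber_60: Bystander: small amber bottle, 37 mm across, 75 mm tall; origin at the centre of its underside.
- cream_jar: Bystander: small white ointment jar, 51 mm across, 40 mm tall; origin at the centre of its underside.
- jar_wide: Bystander: wide jar with a black lid, 61 mm across, 78 mm tall; origin at the centre of its underside.
- flint_100: Bystander: small yellowish bottle, black cap, 45 mm across, 112 mm tall; origin at the centre of its underside.
- beaker: Bystander: empty glass beaker, 66 mm across, 70 mm tall; origin at the centre of its underside.
- amber_wide: Bystander: wide amber bottle with a white lid, 69 mm across, 120 mm tall; origin at the centre of its underside.
Not all that is in view belongs to the job. What is shaped like the part that bears rod_handle but green, purple or yellow is not meant.

How it is judged:
On the way, in this order (a step that is already met when the one before it is completed fails the run):
1. the valve knob is at zero (within 7 degrees) with the piston still down (value of joint valve_knob between -0.12 and 0.12 rad and z of rod_handle in the frame of gland_top below 0.044 m), for 0.3 s.
2. the rod is drawn to its mark, in the grip (z of rod_handle in the frame of gland_top between 0.08 and 0.093 m and contact force between the fingers and piston_rod above 2 N), for 0.3 s.
At the end, for the whole second after the job is handed in: Ends holding: knob within 0.12 rad of zero; rod drawn 44 to 57 mm (handle centre 80 to 93 mm above the gland nut's top), in the fingers' grip, upright within 0.06 rad, within 6 mm of the bore axis, at rest, pressing on the pump with less than 60 N (all of step 2 and value of joint valve_knob between -0.12 and 0.12 rad and angle between rod_handle's own z axis and vertical below 0.06 rad and horizontal distance between rod_handle and gland_top below 0.006 m and contact force between piston_rod and pump below 60 N and linear speed of piston_rod below 0.01 m/s); the arm keeps its last pose, push and grip.
It fails at once if the rod is drawn (more than 10 mm) while the valve is not at zero (within 0.2 rad) (z of rod_handle in the frame of gland_top above 0.046 m and not (value of joint valve_knob between -0.2 and 0.2 rad)).
It fails at once if the rod is forced against the pump with more than 75 N (contact force between piston_rod and pump above 75 N).
It fails at once if a bystander is moved by more than 30 mm (distance of any of amber_60, cream_jar, jar_wide, flint_100, beaker, amber_wide from where it was at the start of the episode above 0.03 m).
It also fails if it takes over 42 s, if anything falls off the work surface, if the arm or the gripper's body presses on something with over 40 N, if the wrist force passes 120 N, or if a joint passes its speed limit or range.

## Working session

There is one attempt and no reset: what is moved stays moved. The work goes in short steps, Python scripts to look and compute and a tool call to move; the robot and the scene stay as the last step left them, time stands still between calls to the robot, and variables do not carry over. Pictures are saved under pics/ and viewed, and the job is handed in when it is done.

Besides the shell and the picture viewer there is one more tool, called after ">>>" as a command line: name --pt "numbers of a row" for each row, then --argument value for the rest. carry_out: Moves the arm, as the interface text tells. Its arguments: {"type":"object","properties":{"xyz":{"type":"array"},"turn":{"type":"array"},"claw":{"type":"array"},"squeeze":{"type":"number"}},"required":["xyz","turn","claw"]}

```bash
mkdir -p pics; python3 - <<'E'
from cell import manip, read_camera, get_calibration, models
import cv2,numpy as np
s=manip.read_state();print({k:np.round(v,3).tolist() for k,v in s.items()})
for n in ("side","top"):
    im=read_camera(n);cv2.imwrite(f"pics/{n}0.png",im[:,:,::-1])
    c=get_calibration(n);print(n,c["fx"],c["fy"],c["cx"],c["cy"],np.round(c["world_from_camera"],3).tolist())
    for q in("rod_handle","gland_top","knob_grip","dial_zero","pump"):
        print(q,[(round(d["confidence"],2),np.round(d["xy"],1).tolist()) for d in models.place_of(q,n)])
print(get_calibration("wrist"), manip.grip_depth)
E
```

```text
{'time_s': 0.0, 'joints': [1.243, 0.399, 0.045, 1.538, -0.019, 1.207, -0.051], 'qvel': [0.0, 0.0, -0.001, -0.001, 0.001, -0.0, 0.0], 'effort': [0.0, -47.512, 1.365, -25.422, 0.012, 0.01, -0.0], 'position': [0.147, -0.632, 0.23], 'ee_rot': [-0.001, 0.783, -0.622, -0.001], 'ft_force': [-0.462, 0.272, 0.647], 'moment': [-0.016, -0.044, 0.013], 'gripper_width': 0.085}
side 454.2607517932841 454.2607517932841 329.8476923989238 236.06492266231388 [[-0.948, -0.121, 0.295, 0.253], [-0.319, 0.37, -0.873, 0.972], [-0.003, -0.921, -0.389, 0.511], [0.0, 0.0, 0.0, 1.0]]
rod_handle [(0.85, [391.1, 259.6]), (0.82, [270.7, 269.2]), (0.71, [349.2, 276.0]), (0.48, [309.5, 221.8])]
gland_top [(0.81, [307.8, 243.1])]
knob_grip [(0.45, [323.7, 243.5])]
dial_zero [(0.97, [340.4, 251.5]), (0.22, [373.7, 235.4])]
pump [(0.89, [318.0, 291.7])]
top 476.79443200494507 476.79443200494507 323.1429393852346 242.07317450320426 [[0.013, -0.989, 0.146, 0.373], [-1.0, -0.014, -0.002, 0.12], [0.004, -0.146, -0.989, 1.4], [0.0, 0.0, 0.0, 1.0]]
rod_handle [(0.72, [286.7, 242.6]), (0.61, [237.1, 232.9]), (0.6, [239.5, 291.3]), (0.59, [266.4, 306.6]), (0.55, [308.6, 288.2]), (0.52, [338.2, 241.4])]
gland_top [(0.73, [288.2, 244.3])]
knob_grip [(0.72, [336.1, 242.2])]
dial_zero [(0.69, [340.2, 254.4])]
pump [(0.72, [318.1, 251.7])]
{'fx': 393.45716883404054, 'fy': 393.45716883404054, 'cx': 323.17713143689315, 'cy': 244.0112946148122, 'hand_eye': array([[ 9.99998942e-01, -1.26309041e-03,  7.21889189e-04,
        -3.24426991e-04],
       [ 9.62376738e-04,  9.46445561e-01,  3.22862006e-01,
        -8.35812294e-02],
       [-1.09103272e-03, -3.22860969e-01,  9.46445774e-01,
        -1.42653766e-01],
       [ 0.00000000e+00,  0.00000000e+00,  0.00000000e+00,
         1.00000000e+00]])} 0.0187
```

View pics/side0.png

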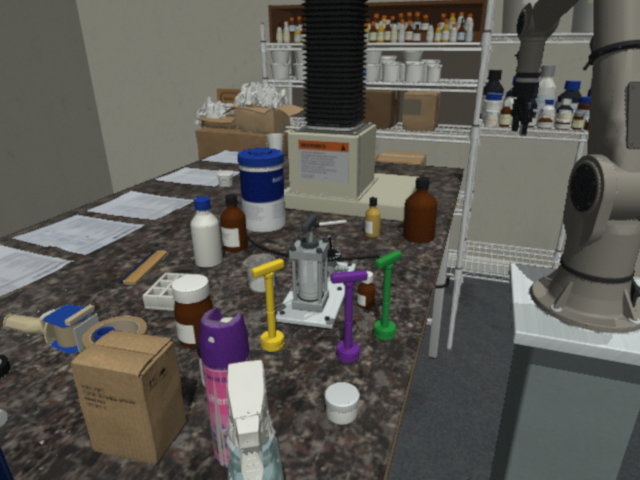

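View pics/top0.png

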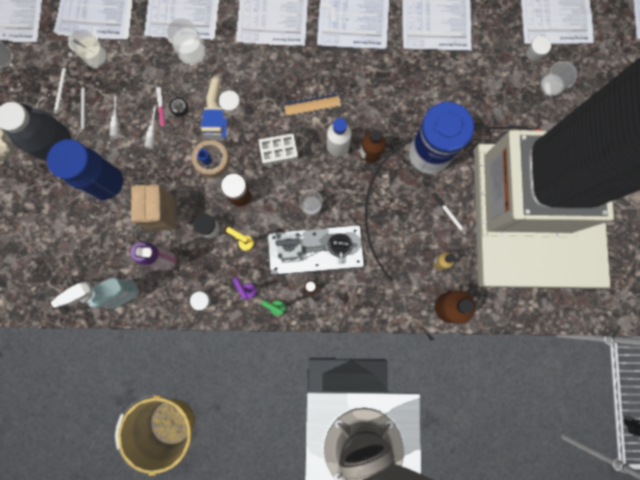

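```bash
python3 - <<'E'
import cv2
a=cv2.imread("pics/side0.png")[200:320,250:410];b=cv2.imread("pics/top0.png")[210:320,220:370]
cv2.imwrite("pics/c_side.png",cv2.resize(a,None,fx=5,fy=5,interpolation=2))
cv2.imwrite("pics/c_top.png",cv2.resize(b,None,fx=5,fy=5,interpolation=2))
E
```

```text
(no output)
```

View pics/c_side.png

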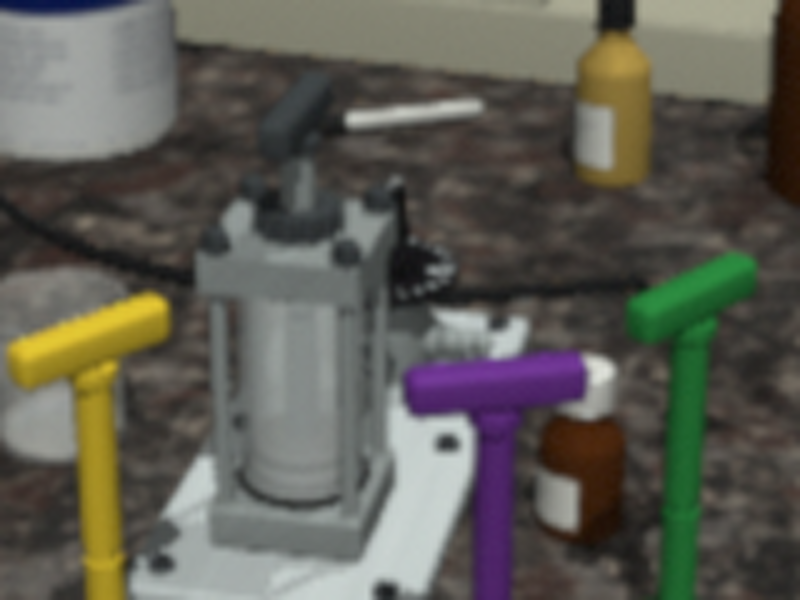

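View pics/c_top.png

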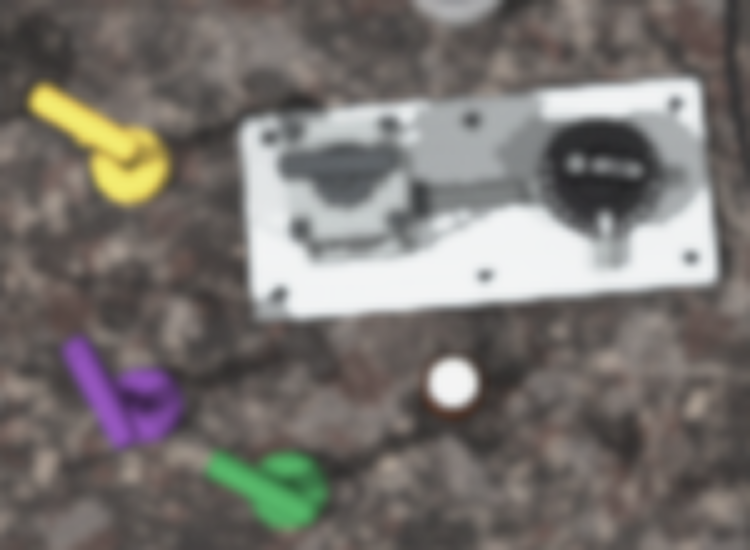

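Candidates for rod_handle in the side view: dark grey handle on the pump (309,222), yellow (268,269), purple (349,276), green (389,260). I choose the dark steel one on the cylinder; the crop confirms it.

```bash
cat > h.py <<'E'
from cell import manip, read_camera, get_calibration, models
import cv2,numpy as np
from scipy.spatial.transform import Rotation as R
def Tw():
    s=manip.read_state();T=np.eye(4);q=s["ee_rot"]
    T[:3,:3]=R.from_quat([q[1],q[2],q[3],q[0]]).as_matrix();T[:3,3]=s["position"];return T
def cam(n,T=None):
    c=get_calibration(n)
    return c, (c["world_from_camera"] if n!="wrist" else T@c["hand_eye"])
def ray(n,uv,T=None):
    c,M=cam(n,T);d=M[:3,:3]@np.array([(uv[0]-c["cx"])/c["fx"],(uv[1]-c["cy"])/c["fy"],1]);return M[:3,3],d
def atz(n,uv,z,T=None):
    o,d=ray(n,uv,T);return o+d*(z-o[2])/d[2]
def proj(n,p,T=None):
    c,M=cam(n,T);q=np.linalg.inv(M)@np.append(p,1);return np.array([c["fx"]*q[0]/q[2]+c["cx"],c["fy"]*q[1]/q[2]+c["cy"]])
def st():
    s=manip.read_state();print({k:np.round(s[k],4).tolist() for k in("time_s","position","ee_rot","ft_force","gripper_width")})
E
python3 - <<'E'
from h import *
P=[atz("top",u,.016) for u in((268,234),(360,226),(363.6,266),(271.6,273.6))]
print(np.round(P,3)); print("ctr",np.mean(P,0))
print("knob",atz("top",(336,242),.091),"gland",atz("top",(288.2,244.3),.159),"handle",atz("top",(286.7,242.6),.195),"zero",atz("top",(340.2,254.4),.067))
print("side gland",atz("side",(307.8,243.1),.159),"handle",atz("side",(309.5,221.8),.195))
R0=Tw();print(R0)
for n in("amber_60","cream_jar","jar_wide","flint_100","beaker","amber_wide"):
    for d in models.place_of(n,"top")[:1]: print(n,round(d["confidence"],2),np.round(atz("top",d["xy"],0),3))
E
```

```text
[[ 0.599  0.279  0.016]
 [ 0.627  0.009  0.016]
 [ 0.509 -0.002  0.016]
 [ 0.483  0.266  0.016]]
ctr [0.55454229 0.13807403 0.016     ]
knob [0.56724242 0.08155398 0.091     ] gland [0.54929345 0.20911188 0.159     ] handle [0.54851535 0.21045805 0.195     ] zero [0.53567722 0.06869149 0.067     ]
side gland [0.54923025 0.2273187  0.159     ] handle [0.55276882 0.20683814 0.195     ]
[[ 2.26825250e-01 -9.73935472e-01  4.46107609e-05  1.47456467e-01]
 [-9.73935466e-01 -2.26825254e-01 -1.11178636e-04 -6.33094966e-01]
 [ 1.18399664e-04 -1.82298804e-05 -9.99999993e-01  2.31344687e-01]
 [ 0.00000000e+00  0.00000000e+00  0.00000000e+00  1.00000000e+00]]
amber_60 0.64 [0.459 0.155 0.   ]
cream_jar 0.62 [0.396 0.473 0.   ]
jar_wide 0.72 [0.62  0.458 0.   ]
flint_100 0.68 [ 0.524 -0.226  0.   ]
beaker 0.58 [0.691 0.16  0.   ]
amber_wide 0.57 [0.725 0.38  0.   ]
```

>>> carry_out --pt "30 40 40" --pt "60 80 80" --pt "90 120 120" --pt "115 163 120" --pt "140 206 120" --pt "165 249 120" --pt "190 292 120" --pt "215 335 120" --turn '[0,0,0,0,0,0,0,0]' --claw '[0.3,0.3,0.3,0.3,0.3,0.3,0.3,0.3]'

```text
time_s: 1.7
position: [0.346, -0.3259, 0.3516]
ee_rot: [0.0, 0.783, -0.622, 0.001]
ft_force: [1.1, 0.2, -0.4]
gripper_width: 0.0554
```

>>> carry_out --pt "20 45 0" --pt "40 90 0" --pt "60 135 0" --pt "80 180 0" --pt "100 225 0" --pt "120 270 0" --pt "130 319 0" --pt "140 368 0" --turn '[0,0,0,0,0,0,0,0]' --claw '[0.3,0.3,0.3,0.3,0.3,0.3,0.3,0.3]'

```text
time_s: 2.5
position: [0.4862, 0.0439, 0.3519]
ee_rot: [-0.0, 0.783, -0.622, 0.001]
ft_force: [1.1, -0.2, -0.1]
gripper_width: 0.0554
```

>>> carry_out --pt "10 30 -20" --pt "20 60 -40" --pt "20 60 -40" --turn '[0,0,0]' --claw '[0.3,0.3,0.3]'

```text
time_s: 2.8
position: [0.5047, 0.1087, 0.3095]
ee_rot: [0.0, 0.786, -0.619, -0.001]
ft_force: [-0.9, -0.2, -0.6]
gripper_width: 0.0554
```

```bash
python3 - <<'E'
from h import *
T=Tw();im=read_camera("wrist");cv2.imwrite("pics/w1.png",im[:,:,::-1]);np.save("T1.npy",T)
st()
for q,z in(("rod_handle",.195),("gland_top",.159),("knob_grip",.091),("dial_zero",.067),("pump",0)):
    for d in models.place_of(q,"wrist")[:3]: print(q,round(d["confidence"],2),np.round(d["xy"],1),np.round(atz("wrist",d["xy"],z,T),4))
E
```

```text
{'time_s': 2.85, 'position': [0.5053, 0.1059, 0.3107], 'ee_rot': [0.0006, 0.7845, -0.6202, -0.0001], 'ft_force': [0.1683, -0.2085, 0.2668], 'gripper_width': 0.0557}
rod_handle 0.84 [128.7 317. ] [0.4115 0.2343 0.195 ]
rod_handle 0.83 [ 2.1 40.7] [0.5791 0.3206 0.195 ]
rod_handle 0.6 [ 26.8 239.1] [0.4563 0.3071 0.195 ]
gland_top 0.92 [198.2 129.4] [0.5519 0.2124 0.159 ]
knob_grip 0.93 [376.6 146.7] [0.5663 0.0747 0.091 ]
dial_zero 0.98 [371.1 175.5] [0.5373 0.0688 0.067 ]
pump 0.81 [306.8 132. ] [0.5585 0.1407 0.    ]
```

View pics/w1.png

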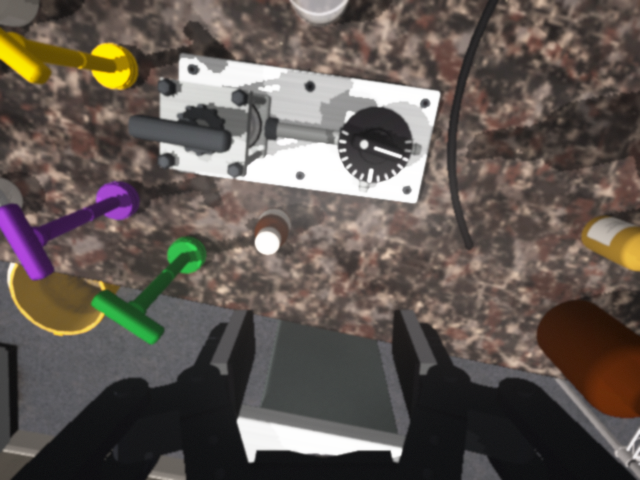

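```bash
python3 - <<'E'
import cv2
a=cv2.imread("pics/w1.png")
cv2.imwrite("pics/w1k.png",cv2.resize(a[90:210,320:450],None,fx=6,fy=5.,interpolation=2)[:600]) if 0 else cv2.imwrite("pics/w1k.png",cv2.resize(a[90:210,320:450],None,fx=5,fy=5,interpolation=2))
cv2.imwrite("pics/w1h.png",cv2.resize(a[70:190,115:275],None,fx=5,fy=5,interpolation=2))
E
```

```text
(no output)
```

View pics/w1k.png

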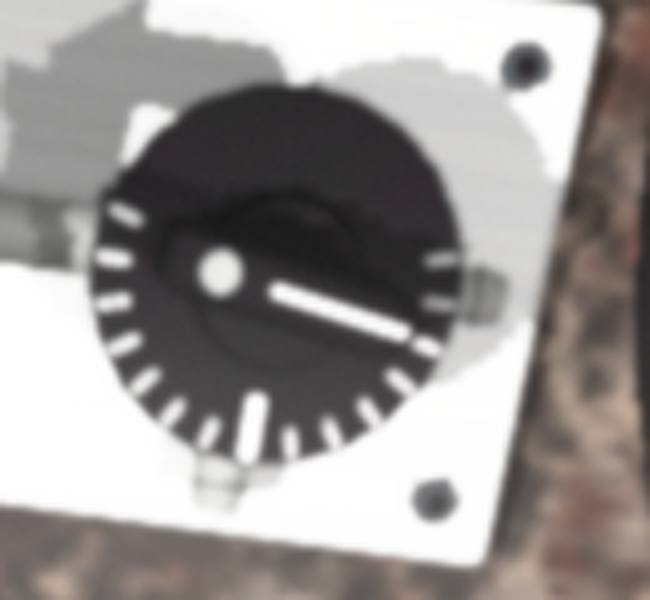

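View pics/w1h.png

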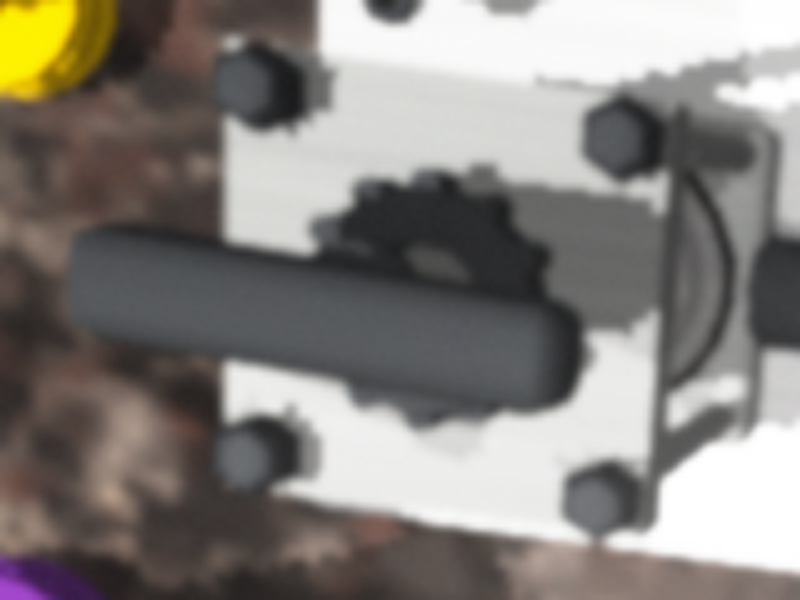

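```bash
python3 - <<'E'
from h import *
T=np.load("T1.npy")
w=lambda u,z:atz("wrist",u,z,T)
C=[w(u,.016) for u in((180,56),(440,92),(418,203),(160,168))]
print(np.round(C,4),"ctr",np.mean(C,0)); 
for a,b in((1,0),(2,3)): v=C[b]-C[a];print("yaw",np.degrees(np.arctan2(-v[0],v[1])),np.linalg.norm(v))
k=lambda x,y:(320+x/5,90+y/5)
print("dial",w(k(280,272),.067)); z0=w(k(258,395),.067);z1=w(k(247,460),.067);print("zero",z0,z1)
a=w(k(275,290),.103);b=w(k(408,335),.103);v=b-a;print("ptr dir deg",np.degrees(np.arctan2(v[1],v[0])),a,b); d=w(k(220,271),.103);print("dot",d)
v=z1-z0;print("zero dir",np.degrees(np.arctan2(v[1],v[0])))
h=lambda x,y:(115+x/5,70+y/5)
N=[w(h(*u),.157) for u in((262,85),(622,140),(252,455),(600,500))];print("nuts ctr",np.mean(N,0))
v=N[0]-N[1];u=N[2]-N[3];print("yaw",[np.degrees(np.arctan2(-x[0],x[1])) for x in(v,u)])
a=w(h(80,275),.203);b=w(h(562,355),.203);print("handle",a,b,(a+b)/2,np.linalg.norm(a-b),np.degrees(np.arctan2(-(a-b)[0],(a-b)[1])))
E
```

```text
[[0.6016 0.2806 0.016 ]
 [0.6304 0.015  0.016 ]
 [0.5133 0.0009 0.016 ]
 [0.4846 0.2888 0.016 ]] ctr [0.55749    0.14633754 0.016     ]
yaw 6.205828515454755 0.2671222689526857
yaw 5.688644026267638 0.28926604664865524
dial [0.56684702 0.07232207 0.067     ]
zero [0.54349123 0.07007353 0.067     ] [0.53079304 0.06872879 0.067     ]
ptr dir deg -94.5447370288265 [0.56554429 0.07757741 0.103     ] [0.56358516 0.05293038 0.103     ]
dot [0.56640951 0.08768365 0.103     ]
zero dir -173.95488841093186
nuts ctr [0.55177319 0.21031252 0.157     ]
yaw [np.float64(5.249097426243393), np.float64(6.101999002472239)]
handle [0.55007245 0.23976149 0.203     ] [0.55437973 0.18143978 0.203     ] [0.55222609 0.21060063 0.203     ] 0.05848055386125343 4.223837725703293
```

```bash
python3 - <<'E'
from h import *
print(manip.read_state()["joints"]);st()
E
```

```text
[ 0.32950184  0.13959616 -0.68124245  1.71968236  0.09397612  1.31182923
 -1.71629659]
{'time_s': 3.1, 'position': [0.5067, 0.1025, 0.3127], 'ee_rot': [-0.0002, 0.7821, -0.6231, 0.002], 'ft_force': [-0.0035, 0.0708, 0.3065], 'gripper_width': 0.0553}
```

>>> carry_out --pt "20 -11 -15" --pt "40 -22 -30" --pt "61 -33 -50" --pt "61 -33 -70" --pt "61 -33 -90" --pt "61 -33 -100" --pt "61 -33 -100" --pt "61 -33 -100" --turn '[-8,-16,-24,-32,-40,-48,-56,-64]' --claw '[0.3,0.3,0.3,0.3,0.3,0.3,0.3,0.3]'

```text
time_s: 3.9
position: [0.5678, 0.068, 0.2128]
ee_rot: [-0.001, -0.329, 0.944, -0.002]
ft_force: [-0.4, -0.0, 0.2]
gripper_width: 0.0556
```

```bash
python3 - <<'E'
from h import *
print(np.round(manip.read_state()["joints"],3));T=Tw();print(T)
E
```

```text
[ 0.194  0.303 -0.479  1.739  0.157  1.138 -2.803]
[[-7.83143689e-01 -6.21840729e-01 -2.65877906e-04  5.67774175e-01]
 [-6.21833742e-01  7.83136781e-01 -4.42497990e-03  6.79621684e-02]
 [ 2.95985149e-03 -3.30006322e-03 -9.99990174e-01  2.12807322e-01]
 [ 0.00000000e+00  0.00000000e+00  0.00000000e+00  1.00000000e+00]]
```

>>> carry_out --pt "-1 4 10" --pt "-1 4 10" --pt "-1 4 10" --pt "-1 4 10" --pt "-1 4 10" --pt "-1 4 10" --pt "-1 4 10" --pt "-1 4 10" --turn '[8.5,17,25.5,34,42.5,51,59.5,68]' --claw '[0.3,0.3,0.3,0.3,0.3,0.3,0.3,0.3]'

```text
time_s: 4.7
position: [0.5671, 0.0705, 0.2235]
ee_rot: [-0.001, 0.802, -0.597, 0.003]
ft_force: [0.3, -0.2, 0.7]
gripper_width: 0.0556
```

>>> carry_out --pt "0 0 0" --pt "0 0 0" --pt "0 0 0" --pt "0 0 0" --pt "0 0 0" --pt "0 0 0" --pt "0 0 0" --pt "0 0 0" --turn '[8.5,17,25.5,34,42.5,51,59.5,68]' --claw '[0.3,0.3,0.3,0.3,0.3,0.3,0.3,0.3]'

```text
time_s: 5.5
position: [0.5675, 0.069, 0.2241]
ee_rot: [-0.002, 0.999, -0.045, 0.003]
ft_force: [0.1, -0.1, -0.7]
gripper_width: 0.0553
```

>>> carry_out --pt "0 0 0" --pt "0 0 0" --pt "0 0 0" --pt "0 0 0" --pt "0 0 0" --pt "0 0 0" --pt "0 0 0" --pt "0 0 0" --turn '[8.5,17,25.5,34,42.5,51,59.5,68]' --claw '[0.3,0.3,0.3,0.3,0.3,0.3,0.3,0.3]'

```text
time_s: 6.3
position: [0.568, 0.0672, 0.2245]
ee_rot: [-0.002, 0.852, 0.523, 0.001]
ft_force: [0.6, -0.6, 0.2]
gripper_width: 0.0553
```

>>> carry_out --pt "0 0 0" --pt "0 0 0" --pt "0 0 0" --pt "0 0 0" --pt "0 0 0" --pt "0 0 0" --pt "0 0 0" --pt "0 0 0" --turn '[8.5,17,25.5,34,42.5,51,59.5,68]' --claw '[0.3,0.3,0.3,0.3,0.3,0.3,0.3,0.3]'

```text
time_s: 7.1
position: [0.5684, 0.0655, 0.2248]
ee_rot: [-0.002, 0.413, 0.911, -0.0]
ft_force: [-0.4, -0.2, -0.2]
gripper_width: 0.0552
```

```bash
python3 - <<'E'
from h import *
print(np.round(manip.read_state()["joints"],3));T=Tw();print(T[:3,3],np.degrees(np.arctan2(T[1,0],T[0,0])))
E
```

```text
[ 0.759  0.575 -1.33   1.709  0.573  1.327  1.607]
[0.56838057 0.06553715 0.22476366] 131.22796087676386
```

>>> carry_out --pt "-2 7 0" --pt "-2 7 0" --pt "-2 7 0" --pt "-2 7 0" --pt "-2 7 0" --pt "-2 7 0" --pt "-2 7 0" --turn '[8,16,24,32,40,43.5,43.5]' --claw '[0.3,0.3,0.3,0.3,0.3,0.3,0.3]'

```text
time_s: 7.8
position: [0.5668, 0.0711, 0.225]
ee_rot: [-0.002, 0.047, 0.999, -0.002]
ft_force: [1.0, -0.3, -0.3]
gripper_width: 0.0554
```

```bash
python3 - <<'E'
from h import *
T=Tw();im=read_camera("wrist");cv2.imwrite("pics/w2.png",im[:,:,::-1]);np.save("T2.npy",T)
print(np.round(manip.read_state()["joints"],3));T=Tw();print(T[:3,3],np.degrees(np.arctan2(T[1,0],T[0,0])))
for q,z in(("knob_grip",.091),("dial_zero",.067)):
    for d in models.place_of(q,"wrist")[:3]: print(q,round(d["confidence"],2),np.round(d["xy"],1),np.round(atz("wrist",d["xy"],z,T),4))
E
```

```text
[ 0.754  0.583 -1.345  1.711  0.585  1.334  2.341]
[0.5667276  0.07122869 0.22493533] 174.51980768282453
knob_grip 0.77 [326.1 230.8] [0.5647 0.0721 0.091 ]
dial_zero 0.82 [364.8 214.9] [0.5336 0.0692 0.067 ]
```

View pics/w2.png

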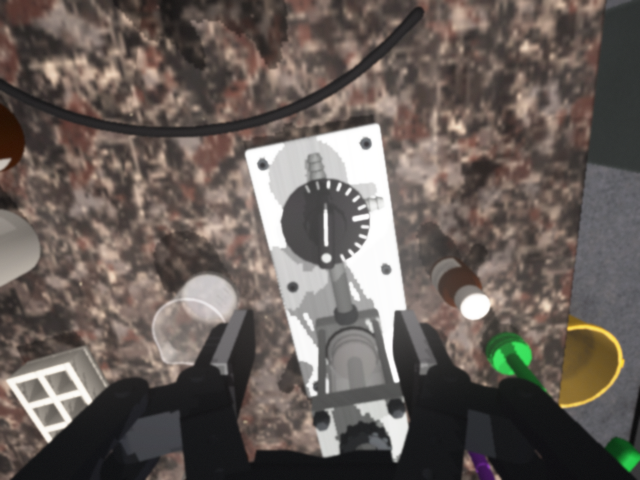

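```bash
python3 - <<'E'
from h import *
T=np.load("T2.npy");a=cv2.imread("pics/w2.png")
cv2.imwrite("pics/w2k.png",cv2.resize(a[170:275,270:385],None,fx=5.5,fy=5.5,interpolation=2))
g=cv2.cvtColor(a,6)[195:248,318:334]; ys,xs=np.nonzero(g>150);print(np.c_[xs+318,ys+195][::4].tolist())
E
```

```text
[[324, 209], [325, 210], [326, 211], [327, 212], [327, 213], [326, 214], [325, 215], [324, 216], [323, 217], [327, 217], [326, 218], [325, 219], [324, 220], [323, 221], [327, 221], [326, 222], [325, 223], [324, 224], [323, 225], [327, 225], [326, 226], [326, 227], [326, 228], [326, 229], [326, 230], [326, 231], [326, 232], [326, 233], [326, 234], [326, 235], [326, 236], [326, 237], [326, 238], [326, 239], [326, 240], [326, 241], [326, 242], [325, 243], [324, 244], [328, 244], [326, 246]]
```

View pics/w2k.png

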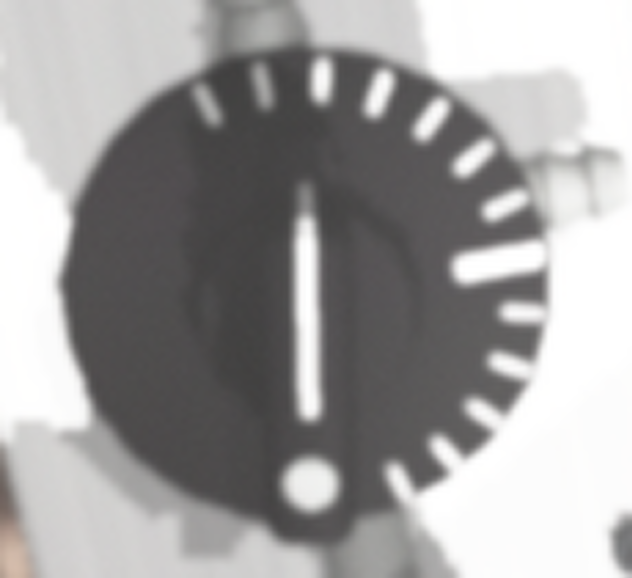

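```bash
python3 - <<'E'
from h import *
T=np.load("T2.npy");k=lambda x,y,z:atz("wrist",(270+x/5.5,170+y/5.5),z,T)
a=k(303,190,.103);d=k(311,484,.103);v=a-d;print("ptr",np.degrees(np.arctan2(v[1],v[0])),a,d,np.linalg.norm(v))
z0=k(455,272,.067);z1=k(545,254,.067);v=z1-z0;print("zero",np.degrees(np.arctan2(v[1],v[0])))
print("dial",k(306,286,.067)); print("tips proj now grasp", T[:3,3])
E
```

```text
ptr -93.86901948598806 [0.56342917 0.04942678 0.103     ] [0.56608107 0.08863863 0.103     ] 0.039301414297148944
zero -173.74829107675643
dial [0.56493185 0.07183268 0.067     ]
tips proj now grasp [0.56676285 0.07105872 0.22495194]
```

>>> carry_out --pt "-1 1 -40" --pt "-1 1 -80" --pt "-1 1 -115" --pt "-1 1 -135" --pt "-1 1 -149" --pt "-1 1 -149" --pt "-1 1 -149" --turn '[1.5,1.5,1.5,1.5,1.5,1.5,1.5]' --claw '[0.3,0.3,0.3,0.3,0.3,0.3,0.3]'

```text
time_s: 8.65
position: [0.5665, 0.0733, 0.0771]
ee_rot: [-0.001, 0.034, 0.999, -0.001]
ft_force: [0.6, -0.0, 0.9]
gripper_width: 0.0553
```

```bash
python3 - <<'E'
from h import *
T=Tw();im=read_camera("wrist");cv2.imwrite("pics/w3.png",im[:,:,::-1]);np.save("T3.npy",T)
st();print(np.degrees(np.arctan2(T[1,0],T[0,0])))
E
```

```text
{'time_s': 8.7, 'position': [0.5668, 0.0734, 0.0775], 'ee_rot': [-0.0003, 0.0343, 0.9994, -0.0011], 'ft_force': [-0.7655, 0.6474, 0.2619], 'gripper_width': 0.0554}
176.06885229957598
```

View pics/w3.png

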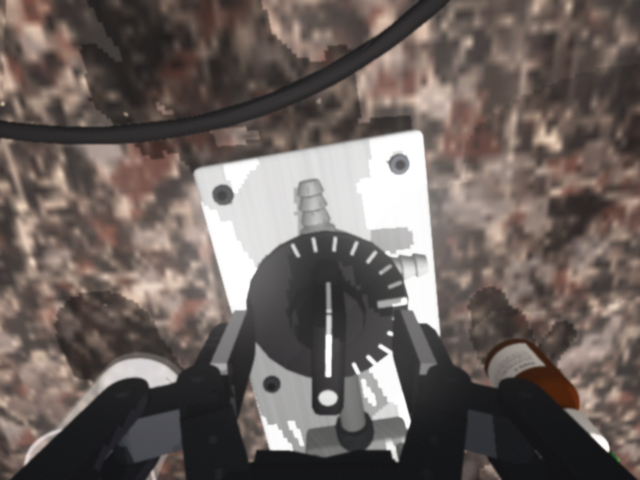

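```bash
python3 - <<'E'
from h import *
T=np.load("T3.npy");k=lambda x,y,z:atz("wrist",(x,y),z,T)
a=k(329.5,284,.103);d=k(327,398,.103);v=a-d;print("ptr",np.degrees(np.arctan2(v[1],v[0])),a,d,np.linalg.norm(v),(np.array(a)-17*v/np.linalg.norm(v)*.001))
E
```

```text
ptr -94.83733343014318 [0.56250302 0.04380531 0.103     ] [0.56631453 0.08884341 0.103     ] 0.045199097045912885 [0.56393658 0.06074475 0.103     ]
```

>>> carry_out --pt "-1.5 -1 -2" --pt "-1.5 -1 -2" --pt "-1.5 -1 -2" --pt "-1.5 -1 -2" --pt "-1.5 -1 -2" --pt "-1.5 -1 -2" --turn '[0,0,0,0,0,0]' --claw '[0.3,0,-0.4,-1,-1,-1]' --squeeze 25

```text
time_s: 9.3
position: [0.565, 0.0726, 0.0765]
ee_rot: [-0.0, 0.034, 0.999, -0.001]
ft_force: [-3.0, -1.0, 7.1]
gripper_width: 0.0114
```

>>> carry_out --pt "0 0 0" --pt "0 0 0" --pt "0 0 0" --pt "0 0 0" --turn '[-6,-13,-20,-27]' --claw '[-1,-1,-1,-1]'

```text
time_s: 9.7
position: [0.5648, 0.0727, 0.0766]
ee_rot: [-0.001, 0.269, 0.963, -0.001]
ft_force: [-0.8, -0.1, -0.1]
gripper_width: 0.0115
```

>>> carry_out --pt "0 0 0" --pt "0 0 0" --pt "0 0 0" --pt "0 0 0" --pt "0 0 0" --pt "0 0 0" --pt "0 0 0" --pt "0 0 0" --turn '[-8,-16,-24,-32,-40,-48,-52.5,-52.5]' --claw '[-1,-1,-1,-1,-1,-1,-1,-1]'

```text
time_s: 10.5
position: [0.5646, 0.073, 0.0766]
ee_rot: [-0.001, 0.667, 0.745, -0.001]
ft_force: [0.5, -0.1, -0.9]
gripper_width: 0.0114
```

```bash
python3 - <<'E'
from h import *
T=Tw();im=read_camera("wrist");cv2.imwrite("pics/w4.png",im[:,:,::-1]);np.save("T4.npy",T)
st();print(np.degrees(np.arctan2(T[1,0],T[0,0])),np.round(manip.read_state()["joints"],3))
E
```

```text
{'time_s': 10.55, 'position': [0.5646, 0.073, 0.0765], 'ee_rot': [-0.0014, 0.6665, 0.7455, -0.0008], 'ft_force': [0.2828, 0.9596, 0.6575], 'gripper_width': 0.0114}
96.33173781021718 [ 0.482  0.571 -0.9    1.863  0.535  0.973  1.027]
```

View pics/w4.png

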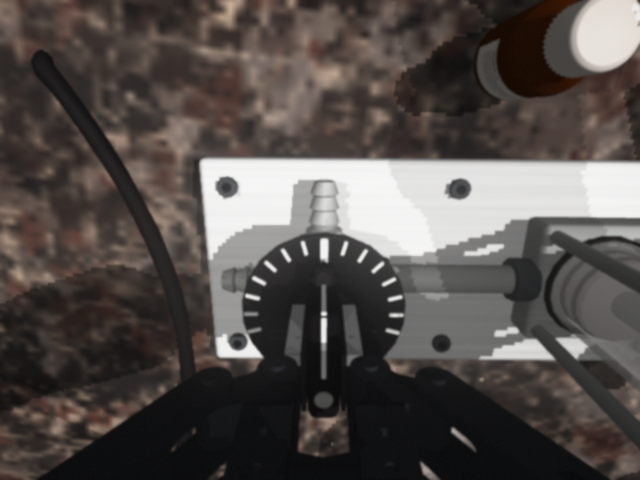

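>>> carry_out --pt "0 0 0" --pt "0 0 0" --pt "0 0 15" --pt "0 0 50" --pt "0 0 95" --pt "0 0 140" --pt "0 0 175" --pt "0 0 175" --turn '[0,0,0,0,0,0,0,0]' --claw '[-0.3,0,0.1,0.1,0.1,0.1,0.1,0.1]'

```text
time_s: 11.35
position: [0.5677, 0.0748, 0.2583]
ee_rot: [0.002, 0.666, 0.746, 0.003]
ft_force: [0.9, 0.2, 0.3]
gripper_width: 0.0473
```

```bash
python3 - <<'E'
from h import *
T=Tw();im=read_camera("wrist");cv2.imwrite("pics/w5.png",im[:,:,::-1]);np.save("T5.npy",T)
st();print(np.degrees(np.arctan2(T[1,0],T[0,0])))
for q,z in(("rod_handle",.195),("gland_top",.159),("knob_grip",.091),("dial_zero",.067)):
    for d in models.place_of(q,"wrist")[:2]: print(q,round(d["confidence"],2),np.round(d["xy"],1),np.round(atz("wrist",d["xy"],z,T),4))
E
```

```text
{'time_s': 11.4, 'position': [0.5662, 0.0739, 0.2553], 'ee_rot': [0.0009, 0.6663, 0.7456, 0.0015], 'ft_force': [0.5099, 0.2652, 0.5175], 'gripper_width': 0.0469}
96.43742015432792
rod_handle 0.61 [571.1 261.8] [0.5506 0.2134 0.195 ]
gland_top 0.9 [533.7 243.3] [0.5525 0.211  0.159 ]
knob_grip 0.96 [320.6 215.4] [0.568  0.0728 0.091 ]
dial_zero 0.76 [322.7 172.4] [0.537  0.0711 0.067 ]
```

View pics/w5.png

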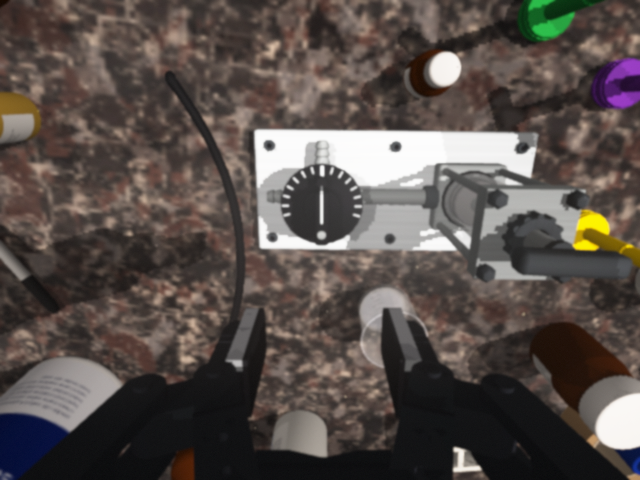

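>>> carry_out --pt "-2 15 10" --pt "-4 35 20" --pt "-6 55 20" --pt "-8 75 20" --pt "-10 95 20" --pt "-12 115 20" --pt "-14 130 20" --pt "-15 137 20" --turn '[-8.5,-17,-25.5,-34,-42.5,-51,-59.5,-68]' --claw '[0.1,0.1,0.1,0.1,0.1,0.1,0.1,0.1]'

```text
time_s: 12.4
position: [0.5473, 0.2113, 0.2689]
ee_rot: [-0.003, 0.97, 0.244, -0.002]
ft_force: [-0.8, 0.3, -0.2]
gripper_width: 0.0469
```

>>> carry_out --pt "0 0 0" --pt "0 0 0" --pt "0 0 0" --pt "0 0 0" --turn '[-8,-16,-23,-23]' --claw '[0.1,0.1,0.1,0.1]'

```text
time_s: 12.8
position: [0.5466, 0.211, 0.2675]
ee_rot: [-0.003, 0.999, 0.046, -0.002]
ft_force: [-0.2, 1.2, -0.2]
gripper_width: 0.047
```

```bash
python3 - <<'E'
from h import *
T=Tw();im=read_camera("wrist");cv2.imwrite("pics/w6.png",im[:,:,::-1]);np.save("T6.npy",T)
st();print(np.degrees(np.arctan2(T[1,0],T[0,0])),np.round(manip.read_state()["joints"],2))
for q,z in(("rod_handle",.195),("gland_top",.159)):
    for d in models.place_of(q,"wrist")[:2]: print(q,round(d["confidence"],2),np.round(d["xy"],1),np.round(atz("wrist",d["xy"],z,T),4))
E
```

```text
{'time_s': 12.85, 'position': [0.5467, 0.2111, 0.2677], 'ee_rot': [-0.0032, 0.9989, 0.0472, -0.0022], 'ft_force': [0.1157, -0.2276, 0.9614], 'gripper_width': 0.0473}
5.284515733206632 [ 0.15  0.33 -0.74  1.63  0.22  1.27 -0.54]
rod_handle 0.9 [ 79.2 161.9] [0.4097 0.256  0.195 ]
rod_handle 0.68 [331.4 256.8] [0.551 0.214 0.195]
gland_top 0.69 [331.1 238.9] [0.5515 0.2134 0.159 ]
gland_top 0.32 [330.9 359.6] [0.5606 0.1188 0.159 ]
```

View pics/w6.png

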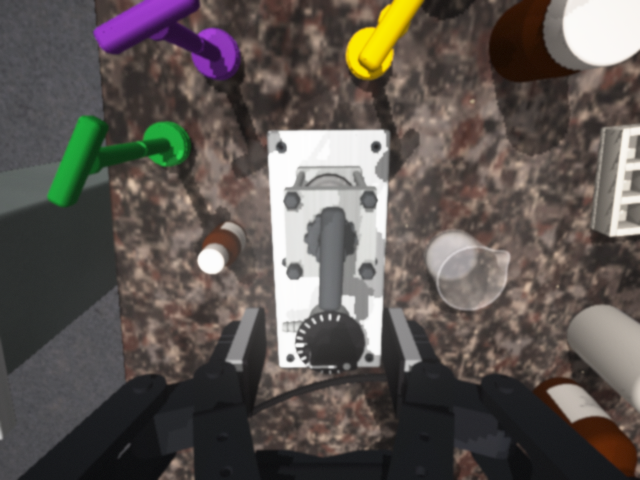

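```bash
python3 - <<'E'
from h import *
T=np.load("T6.npy");w=lambda u,z:atz("wrist",u,z,T)
N=[w(u,.157) for u in((292,200),(369,200),(295,271),(368,270))];print(np.round(N,4),np.mean(N,0))
a=cv2.imread("pics/w6.png");cv2.imwrite("pics/w6h.png",cv2.resize(a[180:330,270:390],None,fx=4,fy=4,interpolation=2))
E
```

```text
[[0.5234 0.2371 0.157 ]
 [0.5737 0.2417 0.157 ]
 [0.5288 0.187  0.157 ]
 [0.5794 0.1925 0.157 ]] [0.55132067 0.21455943 0.157     ]
```

View pics/w6h.png

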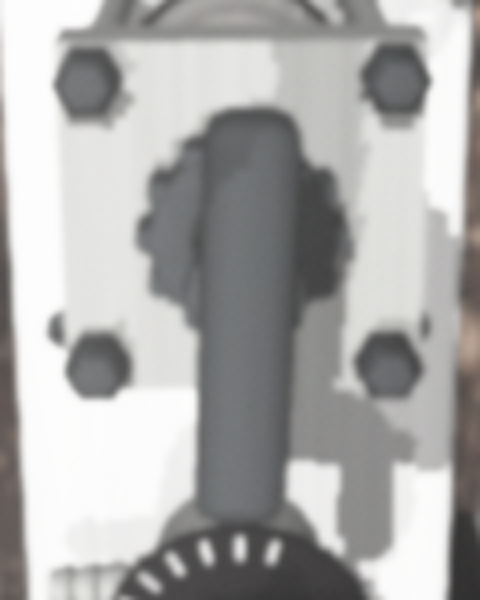

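```bash
python3 - <<'E'
from h import *
T=np.load("T6.npy");w=lambda u,z:atz("wrist",u,z,T)
a=w((333.2,210),.201);b=w((330,307),.203);v=a-b;print(a,b,(a+b)/2,np.linalg.norm(v),np.degrees(np.arctan2(-v[0],v[1])))
st()
E
```

```text
[0.54895626 0.24343058 0.201     ] [0.55280155 0.18544568 0.203     ] [0.55087891 0.21443813 0.202     ] 0.05814666613878828 3.794043090154653
{'time_s': 12.95, 'position': [0.5469, 0.2112, 0.2681], 'ee_rot': [-0.0035, 0.9989, 0.0469, -0.0018], 'ft_force': [-0.0123, -0.9112, -0.4333], 'gripper_width': 0.0471}
```

>>> carry_out --pt "4 1.5 -20" --pt "4 1.5 -50" --pt "4 1.5 -75" --pt "4 1.5 -91" --pt "4 1.5 -91" --pt "4 1.5 -91" --turn '[-1.3,-1.3,-1.3,-1.3,-1.3,-1.3]' --claw '[0.1,0.1,0.1,0.1,0.1,0.1]'

```text
time_s: 13.55
position: [0.5513, 0.213, 0.1777]
ee_rot: [-0.004, 0.999, 0.036, -0.002]
ft_force: [-0.5, -0.3, 0.9]
gripper_width: 0.0471
```

```bash
python3 - <<'E'
from h import *
T=Tw();im=read_camera("wrist");cv2.imwrite("pics/w7.png",im[:,:,::-1]);np.save("T7.npy",T)
im=read_camera("side");cv2.imwrite("pics/s7.png",cv2.resize(im[150:310,230:410,::-1],None,fx=4,fy=3.75,interpolation=2))
st();print(np.degrees(np.arctan2(T[1,0],T[0,0])))
E
```

```text
{'time_s': 13.65, 'position': [0.5519, 0.2133, 0.1787], 'ee_rot': [-0.004, 0.9994, 0.0358, -0.0005], 'ft_force': [0.4749, 0.2543, 0.6681], 'gripper_width': 0.0469}
4.109026327349574
```

View pics/w7.png

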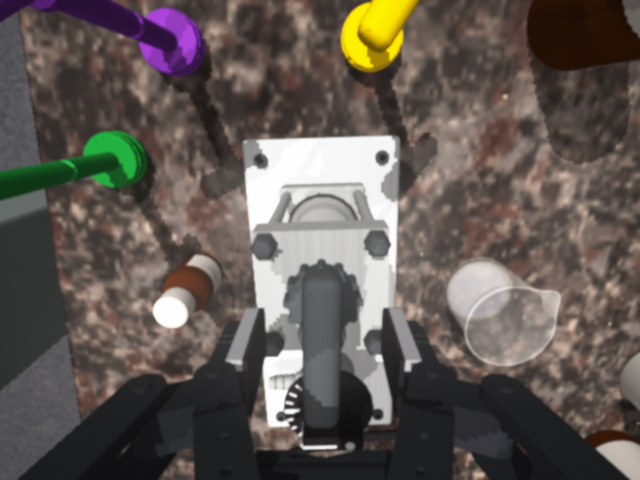

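View pics/s7.png

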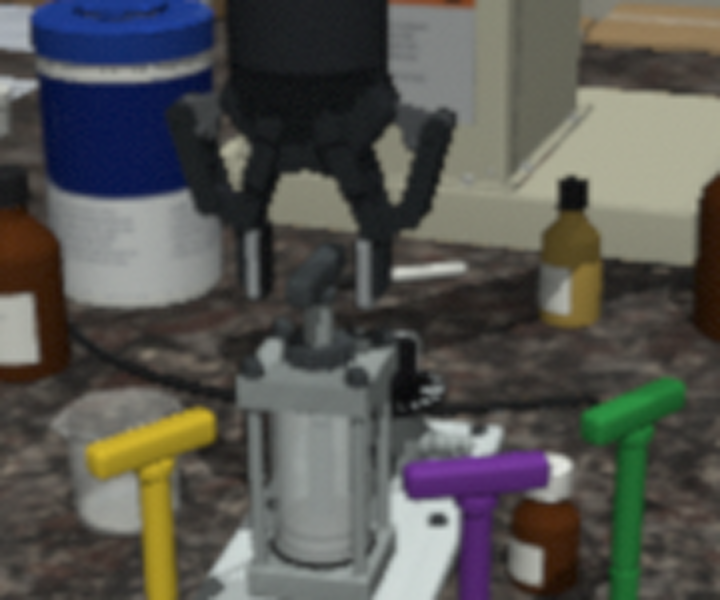

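>>> carry_out --pt "-1 -0.5 -2" --pt "-1 -0.5 -2" --pt "-1 -0.5 -2" --pt "-1 -0.5 -2" --pt "-1 -0.5 -2" --pt "-1 -0.5 -2" --turn '[0,0,0,0,0,0]' --claw '[-0.2,-0.5,-0.8,-1,-1,-1]' --squeeze 30

```text
time_s: 14.25
position: [0.5512, 0.2131, 0.1774]
ee_rot: [-0.004, 0.999, 0.036, -0.0]
ft_force: [-0.3, 0.9, 5.5]
gripper_width: 0.0134
```

>>> carry_out --pt "0 0 2" --pt "0 0 5" --pt "0 0 8" --pt "0 0 8" --turn '[0,0,0,0]' --claw '[-1,-1,-1,-1]' --squeeze 40

```text
time_s: 14.65
position: [0.5511, 0.213, 0.1853]
ee_rot: [-0.004, 0.999, 0.036, -0.0]
ft_force: [0.4, 0.1, -3.9]
gripper_width: 0.0131
```

```bash
python3 - <<'E'
from h import *
st();print(manip.read_state()["moment"])
im=read_camera("side");cv2.imwrite("pics/s8.png",cv2.resize(im[150:310,230:410,::-1],None,fx=4,fy=3.75,interpolation=2))
im=read_camera("wrist");cv2.imwrite("pics/w8.png",im[:,:,::-1])
E
```

```text
{'time_s': 14.65, 'position': [0.5511, 0.213, 0.1853], 'ee_rot': [-0.0041, 0.9994, 0.0357, -0.0001], 'ft_force': [0.3808, 0.0823, -3.9129], 'gripper_width': 0.0131}
[-0.00277864 -0.03259626  0.03774787]
```

View pics/w8.png

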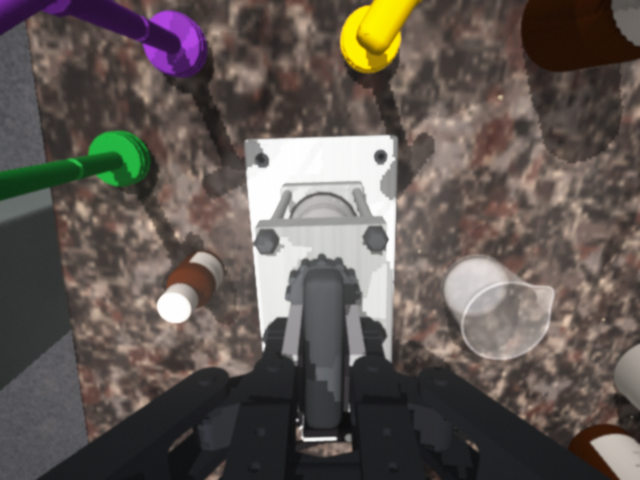

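View pics/s8.png

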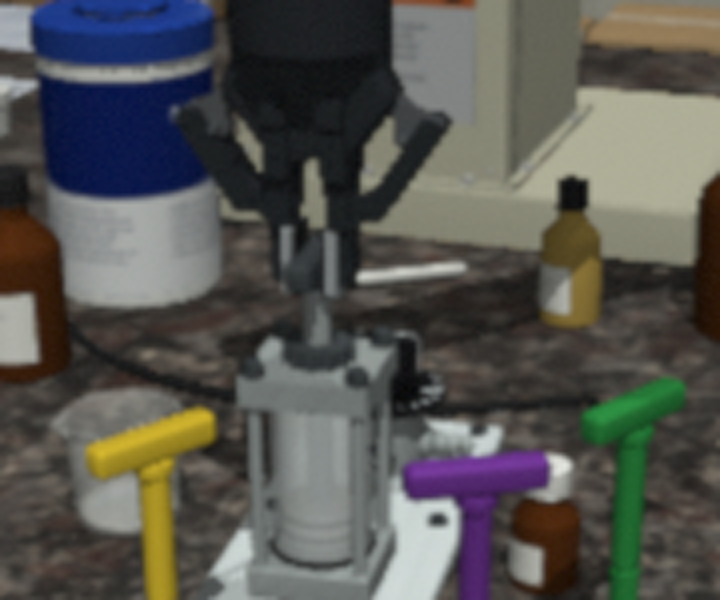

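>>> carry_out --pt "0 0 6" --pt "0 0 13" --pt "0 0 20" --pt "0 0 27" --pt "0 0 34" --pt "0 0 39" --pt "0 0 42" --pt "0 0 42" --turn '[0,0,0,0,0,0,0,0]' --claw '[-1,-1,-1,-1,-1,-1,-1,-1]'

```text
time_s: 15.55
position: [0.5513, 0.2131, 0.2276]
ee_rot: [-0.004, 0.999, 0.036, 0.0]
ft_force: [-0.6, 0.4, -3.7]
gripper_width: 0.0134
```

>>> carry_out --pt "0 0 0" --pt "0 0 0" --pt "0 0 0" --pt "0 0 0" --pt "0 0 0" --turn '[0,0,0,0,0]' --claw '[-1,-1,-1,-1,-1]'

```text
time_s: 16.05
position: [0.5512, 0.2131, 0.2275]
ee_rot: [-0.004, 0.999, 0.036, -0.0]
ft_force: [-0.4, 0.6, -3.5]
gripper_width: 0.0135
```

```bash
python3 - <<'E'
from h import *
st();print(manip.read_state()["moment"])
im=read_camera("side");cv2.imwrite("pics/s9.png",cv2.resize(im[150:310,230:410,::-1],None,fx=4,fy=3.75,interpolation=2))
im=read_camera("wrist");cv2.imwrite("pics/w9.png",im[:,:,::-1])
st()
E
```

```text
{'time_s': 16.05, 'position': [0.5512, 0.2131, 0.2275], 'ee_rot': [-0.0041, 0.9994, 0.0357, -0.0], 'ft_force': [-0.401, 0.5677, -3.5332], 'gripper_width': 0.0135}
[ 0.00434083 -0.01870957  0.01380167]
{'time_s': 16.15, 'position': [0.5512, 0.2131, 0.2276], 'ee_rot': [-0.0041, 0.9994, 0.0357, 0.0001], 'ft_force': [0.3748, -0.392, -3.5445], 'gripper_width': 0.0134}
```

View pics/w9.png

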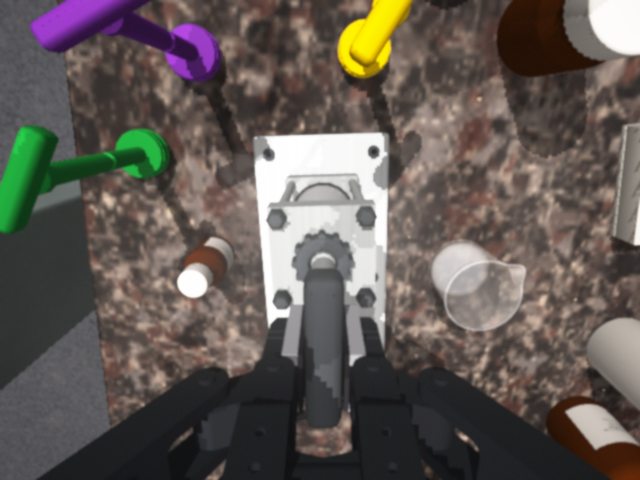

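View pics/s9.png

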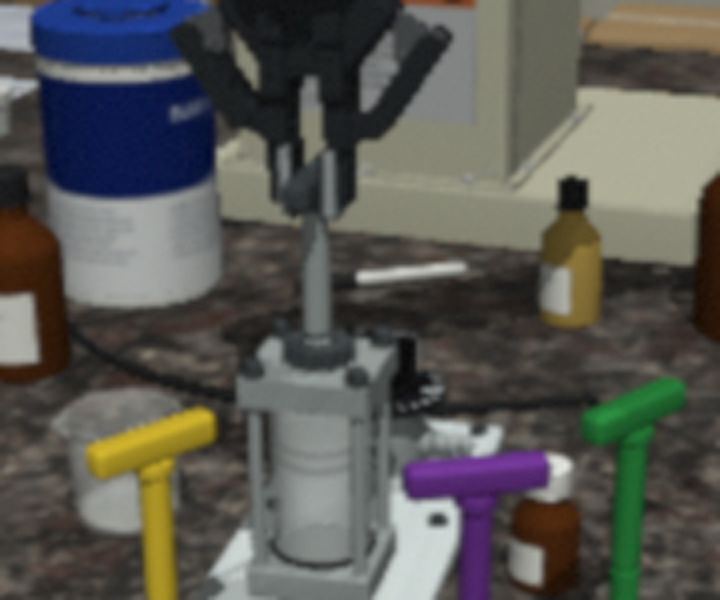

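The side view shows the rod upright, the groove just at the nut (crop 317,337) and the piston raised in the tube. The force is only the rod's weight, with no side load. I'm handing in.

```bash
python3 - <<'E'
from h import *
from cell import order
print(order.close_job());st()
E
```

```text
the job is handed in; nothing more can be done
None
the job is handed in; nothing more can be done
```

The valve is shut and the rod is drawn 50 mm and held in the grip. I handed the job in at about 16 s of the 42 s; no verdict was reported.

- **Valve:** I pinched the bar knob and turned it about 80° clockwise. After I let go, the wrist picture showed the pointer line on the long zero mark, to within 1–2° by eye. I had no direct reading of the joint. The dial was mostly hidden in the later pictures, so I did not check it again after drawing the rod, though nothing touched the knob after that.
- **Rod:** I gripped the dark steel T-handle on the pump and ignored the green, purple and yellow look-alikes. The tool rose from 177.4 to 227.5 mm, about 50 mm. The side view showed the groove at the gland nut's face, the rod upright and the piston raised.
- **Load at the end:** Force on the wrist was about -3.5 N vertical, which matches the rod's weight, and under 0.7 N sideways. The gripper opening held steady at 13.4 mm and the arm was still.
- **Bystanders:** None moved in the pictures. I judged this by eye and did not measure it.

**Disagreements:** The position estimates differed by 2–4 mm between views, so I averaged them. The low side force suggests the rod is well centred. My first attempt to turn the wrist towards the knob came close to a joint limit, so I turned it the other way, which cost about 4 s.

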